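Feel the amber sample carrier home in the autosampler bay

ROBOT

A 7-joint arm with a two-finger parallel gripper is mounted at the origin on the work surface. World frame = base frame: x ahead of the robot, y to its left, z up, the work surface at z = 0. Lengths are in m, angles in degrees, forces in N, time in s.
With the tool pointing down it reaches from about 0.425 to 0.875 m from the base axis. Payload 8.4 kg.
Tool frame: the origin (TCP) lies between the finger pads; the fingertips stand robot.tips_ahead ahead of it and the grasp point (between the pads) is the TCP (robot.tips_ahead is the distance from the TCP to the fingertips, in m); z points along the fingers, y is the direction in which the jaws open and shut (so a half turn about z gives the same grasp; the last joint's range is limited). The gripper opens to 87 mm and grips with 3 to 60 N. Pads are 19 mm wide; open, the fingers measure 117 mm over their backs; the gripper's body (75 mm by 190 mm) begins 51 mm behind the grasp point.
Start: joints at [67.311, 19.091, 2.286, 83.961, -0.768, 76.965, -3.352], TCP at [0.19, -0.622, 0.242] pointing down, gripper open.
Joint ranges: [-147.57, 147.57], [-21.85, 119.76], [-74.77, 79.35], [14.55, 137.4], [-85.83, 265.84], [4.83, 119.75], [-152.11, 152.11]. Speed limits (degrees/s): [127.2, 127.2, 159.86, 159.86, 180, 180, 180].

INTERFACE

Orientations are given as a 3x3 rotation matrix whose columns are the frame's x, y, z axes.
In Python, from bench import robot gives the robot as it stands. The module is installed in compiled form; this text tells all that it offers.
- The arm moves only by the tool move_arm, never from a script. Its argument "increments" is a list of rows, each a list of 7 numbers: the shift along the world's x, y, z in m, then the turn, a rotation vector about the world's x, y, z in rad, then the opening, from 0 (shut) to 1 (fully open). In form: [[dx, dy, dz, ax, ay, az, grip], ...]. A call has 1 to 8 rows; each row shifts and turns the commanded pose from where the row before left it; what a row does not reach is not made up. A row lasts 1/10 s, in which the tool goes at most 50 mm and 8.59 degrees, less where a joint would pass 70% of its speed; a pose out of reach is approached as far as the arm can. A call with a gripper value outside its range is refused whole. The fingers move at their own pace and stop on an object; "squeeze" is the grip in N (left out, the last holds). Time passes only in rows, so rows that do not move let the fingers close. It gives the time, the measured TCP pose, the force and the opening at its end, in the units of the state.
- robot.get_state(): the state, without advancing time (a new reading comes with each control period).
- robot.camera(name): name is "side" or "top"; returns a dict with "color" (480x640x3 uint8, red, green, blue), "camera_matrix" (3x3 intrinsics, pixels), "world_to_cam" (4x4, takes a point from world to camera coordinates). Camera axes: x right, y up, looking along -z (the intrinsics and any distortion apply to the point x, -y, -z); pixel columns grow to the right and rows downward; lengths in m; the calibration is good to about 2 mm. A picture is of the moment at which its call begins. There is no depth.
- robot.hand_in(): hands the job in, once; it reports no verdict.
The state is a dict: "t": time; "joints": joint angles; "dq": joint speeds; "joint_efforts": joint torques, N m; "ee_pos": TCP position; "orientation": TCP orientation; "ft_force": force on the tool from outside, world axes, zero at the start; "torque": the same for the moment, N m; "gripper_width": opening from 0.0 (shut) to 1.0 (fully open).
Only numpy, scipy, OpenCV 4.12 (cv2) and the standard library are available. Lean on these libraries where they do the work, as an engineer would, in place of code of your own. Each camera call takes 0.05 s, during which the arm holds its last target. There are 200 camera calls.

TASK

Slide the sample carrier with the amber-brown vials along its lane into the autosampler's hood until you feel it come up solid against the stop inside, pressing firmly but not ramming it, then let go of it and leave it fully home. Leave the carrier with the blue-capped vials where it is.

Things in the scene. Friction and masses are not known exactly. Their poses are not given: they have to be found in the camera images.
- bay: Fixed autosampler bay: grey deck 400x240 mm, 8 thick, cream hood at its far end. Origin: deck centre on the bench; z up, x along its two lanes into the hood. Lanes at y = +55 and -55 mm, 90 wide, guides 16 high. Hood 82 high, mouth at x = +50 mm. Carriers start 55-135 mm short of home; at home (hidden stop, varies) the knob centre is at bay x = -65 to -25 mm. Over 110 N on the bay is ramming.
- amber_knob (a point): Knob centre of the loose white carrier of amber-brown vials (190 along the lane x 78 x 30 mm, vials to 46 mm, 0.25-0.5 kg), in either lane, 6 mm play each side. Knob: upright black cylinder 24 mm in diameter, 50 tall, at the robot end, 75 mm behind the carrier's middle; this point on its axis is 70 mm above the bench, the knob's top 88, the carrier's top 38. x along the carrier to the hood, z up.
- blue_knob (a point): The same point on the other carrier, alike but with clear vials and blue caps, in the other lane. It must stay where it is.
- seat (a joint): Travel in m of the sensing bar across both lanes, hidden in the hood: 0 untouched, 0.014 fully home on the solid stop. The carrier's front end pushes it along bay +x; it resists with 1 N and stays where pushed. Sliding the carrier, bar included, puts up to about 10 N on the tool; at the solid stop the force rises steeply: 20 N is plenty.
Not all that is in view belongs to the job. What is shaped like the part that bears amber_knob but green is not meant.

How it is judged (in metres and radians):
At the end, for the whole second after the job is handed in: The amber carrier lies flat in its lane (within about 6 degrees and 8 mm of height) with its knob farther in than bay x = -0.08, and has pushed the sensing bar to more than 9 mm of its 14 mm travel, all at rest and released; the blue carrier's knob is within 15 mm of where it started (value of joint seat above 0.009 m and x of amber_knob in the frame of bay above -0.08 m and z of amber_knob in the frame of bay below 0.078 m and angle between amber_knob's own z axis and vertical below 0.1 rad and velocity of joint seat below 0.005 m/s and distance of blue_knob from where it was at the start of the episode below 0.015 m); the robot touches nothing.
It fails at once if the blue carrier is moved by more than 15 mm (distance of blue_knob from where it was at the start of the episode above 0.015 m).
It fails at once if the carrier is rammed: more than 110 N between the amber carrier and the bay (contact force between amber and bay above 110 N).
It also fails if it takes over 32 s, if anything falls off the work surface, if the arm or the gripper's body presses on something with over 40 N, if the wrist force passes 120 N, or if a joint passes its speed limit or range.

## Working session

There is one attempt and no reset: what is moved stays moved. The work goes in short steps, Python scripts to look and compute and a tool call to move; the robot and the scene stay as the last step left them, time stands still between calls to the robot, and variables do not carry over. Pictures are saved under pics/ and viewed, about 8 in all and at most 12, crops included, and the job is handed in when it is done.

Besides the shell and the picture viewer there is one more tool, called after ">>>" as name(argument=value, ...), one argument or row to a line, values as JSON. move_arm: Moves the arm, as the interface text tells. Its arguments: {"type":"object","properties":{"increments":{"type":"array"},"squeeze":{"type":"number"}},"required":["increments"]}

```bash
mkdir -p pics
cat > h.py <<'E'
import numpy as np, cv2
from bench import robot
def ray(c,u,v):
    K=np.array(c["camera_matrix"]);T=np.array(c["world_to_cam"])
    d=np.linalg.inv(K)@[u,v,1]; d=np.array([d[0],-d[1],-d[2]])
    R=T[:3,:3]; return -R.T@T[:3,3], R.T@d
def onz(c,u,v,z):
    o,d=ray(c,u,v); return o+d*(z-o[2])/d[2]
def proj(c,p):
    K=np.array(c["camera_matrix"]);T=np.array(c["world_to_cam"])
    q=T[:3,:3]@np.array(p)+T[:3,3]; x=K@[q[0],-q[1],-q[2]]; return x[:2]/x[2]
def two(c1,p1,c2,p2):
    o1,d1=ray(c1,*p1);o2,d2=ray(c2,*p2)
    s=np.linalg.lstsq(np.c_[d1,-d2],o2-o1,rcond=None)[0]
    a=o1+d1*s[0];b=o2+d2*s[1]; return (a+b)/2,np.linalg.norm(a-b)
E
python3 - <<'E'
from h import *
import pickle
C={n:robot.camera(n) for n in("top","side")}
pickle.dump(C,open("c0.pkl","wb"))
for n in C: cv2.imwrite(f"pics/{n}0.png",C[n]["color"][:,:,::-1]); print(n,ray(C[n],320,240),[k for k in C[n]])
print(robot.tips_ahead,robot.get_state())
E
```

```text
top (array([ 0.46501913, -0.06419418,  0.88577087]), array([ 0.13871773,  0.00963267, -0.99056905])) ['color', 'camera_matrix', 'world_to_cam']
side (array([0.50272096, 0.5325148 , 0.59555214]), array([ 0.14022807, -0.7165508 , -0.68408791])) ['color', 'camera_matrix', 'world_to_cam']
0.019 {'t': 0.1, 'joints': array([67.30948743, 19.12657753,  2.28578361, 84.00569991, -0.76733228,
       76.96515236, -3.35036399]), 'dq': array([ 0.01235899, -0.07072064,  0.10101191, -0.07075461,  0.0411973 ,
        0.0373727 , -0.0326964 ]), 'joint_efforts': array([ 4.41038326e-03, -6.57808042e+01,  1.34030621e+00, -4.04702747e+01,
       -5.95311471e-02,  4.09160682e-02,  9.05491038e-05]), 'ee_pos': array([ 0.18996263, -0.62121187,  0.24076376]), 'orientation': array([[ 9.56272706e-01,  2.92476049e-01, -5.22863118e-04],
       [ 2.92476496e-01, -9.56271779e-01,  1.33577275e-03],
       [-1.09317707e-04, -1.43028820e-03, -9.99998971e-01]]), 'ft_force': array([-0.24097518,  0.40107239,  0.8905063 ]), 'torque': array([-0.00625015, -0.00795141, -0.00344522]), 'gripper_width': 1.0011481024075075}
```

View pics/top0.png

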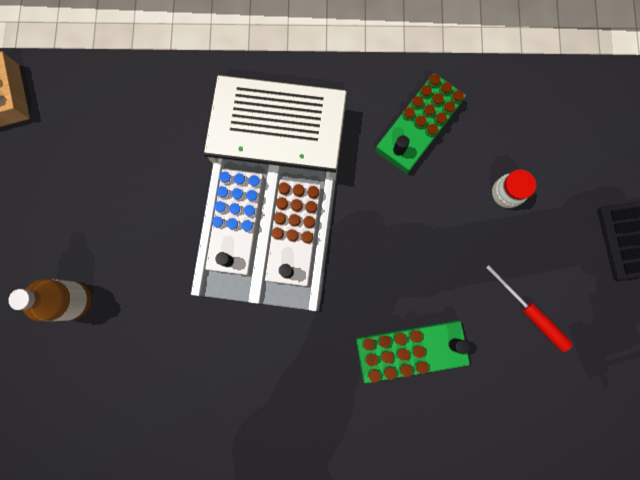

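View pics/side0.png

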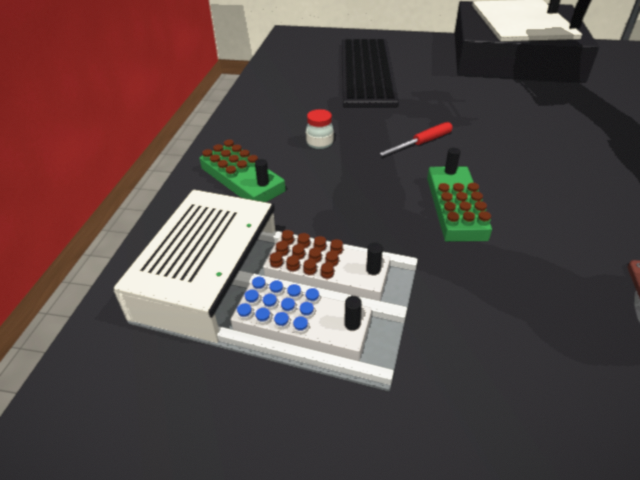

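The top view shows the amber carrier in the right lane with its knob near (287,270), and the blue knob near (224,258). The side view shows the amber knob near (375,258). The green carriers are decoys.

Run:
```python
from h import *
import pickle
C=pickle.load(open("c0.pkl","rb"));t,s=C["top"],C["side"]
def blob(c,x0,y0,x1,y1,thr=45):
    g=cv2.cvtColor(c["color"],cv2.COLOR_RGB2GRAY)[y0:y1,x0:x1]
    n,l,st,ce=cv2.connectedComponentsWithStats((g<thr).astype(np.uint8))
    for i in range(1,n):
        if st[i,4]>40: print("blob",st[i,:4]+[x0,y0,0,0],st[i,4],ce[i]+[x0,y0])
blob(t,270,250,305,283);blob(t,210,245,240,270);blob(s,360,235,390,280);blob(s,340,290,368,335)
print("hood top",[onz(t,u,v,.082).round(3) for u,v in((218,76),(346,91),(338,168),(206,153))])
g=onz(t,317,308,.016+.008),onz(t,330,172,.024);print("guide",g)
for a in((286,270),):print("knob z.088",onz(t,*a,.088))
# hood top 3D check: corners seen in side
for a,b in (((346,91),(197,192)),((338,168),(274,203)),((206,153),(218,333)),((218,76),(120,291))):print(two(t,a,s,b))
big=lambda c,x0,y0,x1,y1,k:cv2.resize(c["color"][y0:y1,x0:x1,::-1],None,fx=k,fy=k,interpolation=cv2.INTER_CUBIC)
a=big(t,190,150,350,320,3.5);b=big(s,330,230,420,390,3.5)
im=np.zeros((600,800,3),np.uint8);im[:595,:560]=a[:595];b=b[:560,:240];im[:b.shape[0],560:560+b.shape[1]]=b
cv2.imwrite("pics/z0.png",im)
```

```text
blob [224 255   9  11] 57 [228.87719298 261.07017544]
blob [367 242  17  32] 402 [374.10199005 256.94278607]
blob [346 297  15  32] 416 [352.50240385 312.67307692]
hood top [array([0.878, 0.134, 0.082]), array([ 0.851, -0.1  ,  0.082]), array([ 0.706, -0.086,  0.082]), array([0.731, 0.148, 0.082])]
guide (array([ 0.46172499, -0.05213003,  0.024     ]), array([ 0.71581815, -0.07291966,  0.024     ]))
knob z.088 [5.24731624e-01 4.10138226e-04 8.80000000e-02]
(array([ 0.84979943, -0.10057482,  0.07565588]), np.float64(0.008534908433388833))
(array([ 0.70442164, -0.08663615,  0.0792021 ]), np.float64(0.00545406490025685))
(array([0.73333378, 0.15753571, 0.04164272]), np.float64(0.0212237489047279))
(array([0.87625634, 0.13477561, 0.07446821]), np.float64(0.009819744005991022))
```

View pics/z0.png

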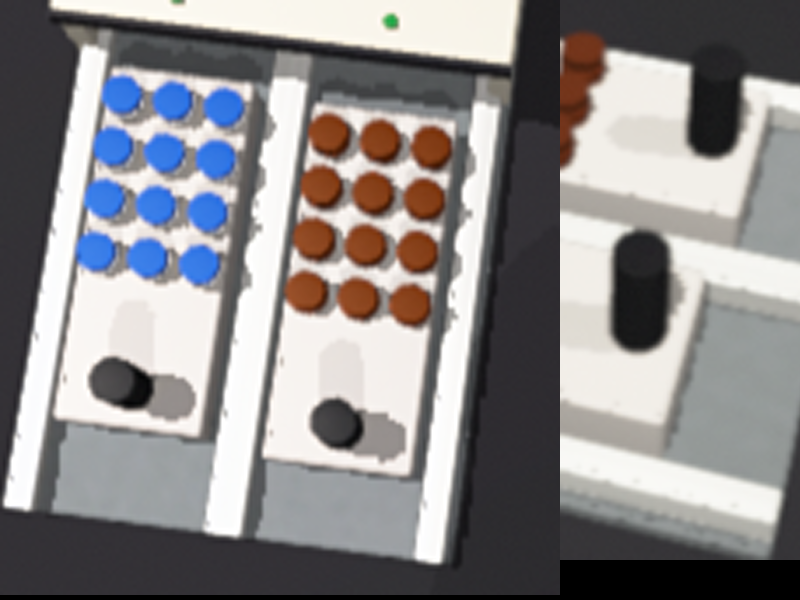

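The crop puts the amber knob's top disc at (285.7,270.9) in the top view and (374.9,247.1) in the side view. The blue knob's is at (224.3,258.6) and (353.1,299.7).

Run:
```python
from h import *
import pickle
C=pickle.load(open("c0.pkl","rb"));t,s=C["top"],C["side"]
for a,b in (((285.7,270.9),(374.9,247.1)),((224.3,258.6),(353.1,299.7))):print(two(t,a,s,b),onz(t,*a,.088),onz(s,*b,.088))
f=lambda x,y:(190+x/3.5,150+y/3.5)
# guide edges (zoom px): middle guide left/right edge, right guide left edge; carrier edges
for n,z,a,b in(("mid L",.024,(205,530),(272,80)),("mid R",.024,(240,535),(305,80)),("right L",.024,(415,558),(474,110)),("carr L",.038,(263,458),(316,108)),("carr R",.038,(410,475),(456,122))):
    p,q=onz(t,*f(*a),z),onz(t,*f(*b),z);d=q-p;print(n,p.round(4),q.round(4),np.degrees(np.arctan2(d[1],d[0])))
```

```text
(array([0.52335143, 0.0010342 , 0.08609409]), np.float64(1.7947650077090495e-05)) [0.52320343 0.00087895 0.088     ] [0.52328319 0.00302159 0.088     ]
(array([0.54283089, 0.10638336, 0.08538032]), np.float64(0.0003261339972007432)) [0.54273949 0.10582533 0.088     ] [0.54246225 0.10858706 0.088     ]
mid L [0.4718 0.0719 0.024 ] [0.7127 0.0449 0.024 ] -6.390665540198119
mid R [0.4695 0.0537 0.024 ] [0.7129 0.0271 0.024 ] -6.243543865319705
right L [ 0.459 -0.037  0.024] [ 0.6973 -0.0645  0.024 ] -6.589313833880208
carr L [0.5085 0.0414 0.038 ] [0.6936 0.0193 0.038 ] -6.795405303401595
carr R [ 0.5009 -0.0341  0.038 ] [ 0.6869 -0.055   0.038 ] -6.422816743277282
```

>>> move_arm(
  increments=[
    [0.02,0.038,0,0,0,-0.025,0.7],
    [0.02,0.038,0,0,0,-0.025,0.7],
    [0.02,0.038,0,0,0,-0.025,0.7],
    [0.02,0.038,0,0,0,-0.025,0.7],
    [0.02,0.038,0,0,0,-0.025,0.7],
    [0.02,0.038,0,0,0,-0.025,0.7],
    [0.02,0.038,0,0,0,-0.025,0.7],
    [0.02,0.038,0,0,0,-0.025,0.7],
  ],
)

```text
t: 0.9
ee_pos: [0.3504, -0.3158, 0.2414]
orientation: [[0.995, 0.096, -0.0], [0.096, -0.995, 0.0], [-0.0, -0.0, -1.0]]
ft_force: [0.5, -0.6, 0.7]
gripper_width: 0.696
```

>>> move_arm(
  increments=[
    [0.0216,0.0397,-0.01,0,0,-0.026,0.7],
    [0.0216,0.0397,-0.01,0,0,-0.026,0.7],
    [0.0216,0.0397,-0.01,0,0,-0.026,0.7],
    [0.0216,0.0397,-0.01,0,0,-0.026,0.7],
    [0.0216,0.0397,-0.01,0,0,-0.026,0.7],
    [0.0216,0.0397,-0.01,0,0,-0.026,0.7],
    [0.0216,0.0397,0,0,0,-0.026,0.7],
    [0.0216,0.0397,0,0,0,-0.026,0.7],
  ],
)

```text
t: 1.7
ee_pos: [0.5231, 0.0016, 0.1811]
orientation: [[0.994, -0.112, -0.001], [-0.112, -0.994, 0.0], [-0.001, 0.0, -1.0]]
ft_force: [0.4, -0.7, 0.6]
gripper_width: 0.699
```

>>> move_arm(
  increments=[
    [0,0,-0.02,0,0,0,0.7],
    [0,0,0,0,0,0,0.7],
  ],
)

```text
t: 1.9
ee_pos: [0.5215, 0.0012, 0.1592]
orientation: [[0.994, -0.108, -0.004], [-0.108, -0.994, 0.001], [-0.004, -0.0, -1.0]]
ft_force: [-0.6, -0.6, -0.7]
gripper_width: 0.698
```

Run:
```python
from h import *
t=robot.camera("top");s=robot.camera("side")
cv2.imwrite("pics/s1.png",np.hstack([t["color"][120:340,160:400,::-1],s["color"][120:340,260:500,::-1]]))
cv2.imwrite("pics/s1.png",cv2.resize(cv2.imread("pics/s1.png"),None,fx=1.6,fy=1.6))
print(robot.get_state()["ee_pos"])
```

```text
[ 0.52218984 -0.00079423  0.16120721]
```

View pics/s1.png

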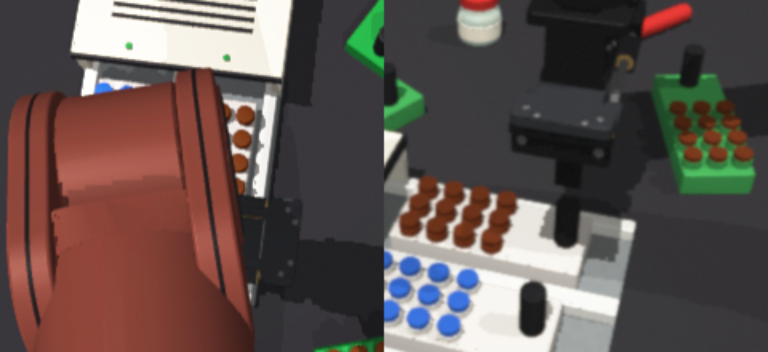

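The side view shows the gripper squarely over the amber knob, with the finger column above it near (567,200). I'll descend.

>>> move_arm(
  increments=[
    [0.0005,0.001,-0.023,0,0,0,0.7],
    [0,0,-0.023,0,0,0,0.7],
    [0,0,-0.023,0,0,0,0.7],
    [0,0,-0.021,0,0,0,0.7],
    [0,0,0,0,0,0,0.7],
  ],
)

```text
t: 2.5
ee_pos: [0.5216, -0.0006, 0.0699]
orientation: [[0.994, -0.113, -0.004], [-0.113, -0.994, -0.0], [-0.004, 0.001, -1.0]]
ft_force: [0.6, 0.1, -0.7]
gripper_width: 0.699
```

>>> move_arm(
  increments=[
    [0,0,0,0,0,0,0],
    [0,0,0,0,0,0,0],
    [0,0,0,0,0,0,0],
    [0,0,0,0,0,0,0],
    [0,0,0,0,0,0,0],
  ],
  squeeze=35,
)

```text
t: 3.0
ee_pos: [0.5236, 0.001, 0.072]
orientation: [[0.994, -0.111, 0.001], [-0.111, -0.994, -0.0], [0.001, 0.0, -1.0]]
ft_force: [-0.3, 0.0, 0.1]
gripper_width: 0.331
```

>>> move_arm(
  increments=[
    [0,0,0,0,0,0,0],
    [0,0,0,0,0,0,0],
    [0,0,0,0,0,0,0],
  ],
)

```text
t: 3.3
ee_pos: [0.5236, 0.0013, 0.0719]
orientation: [[0.994, -0.111, 0.0], [-0.111, -0.994, 0.0], [0.0, -0.0, -1.0]]
ft_force: [-1.4, 1.3, 5.8]
gripper_width: 0.265
```

>>> move_arm(
  increments=[
    [0.003,-0.0003,0,0,0,0,0],
    [0.005,-0.0006,0,0,0,0,0],
    [0.007,-0.0008,0,0,0,0,0],
    [0.007,-0.0008,0,0,0,0,0],
    [0.007,-0.0008,0,0,0,0,0],
    [0.007,-0.0008,0,0,0,0,0],
    [0.006,-0.0007,0,0,0,0,0],
    [0.003,-0.0003,0,0,0,0,0],
  ],
)

```text
t: 4.1
ee_pos: [0.5676, -0.0038, 0.0719]
orientation: [[0.994, -0.111, -0.002], [-0.111, -0.994, -0.0], [-0.002, 0.0, -1.0]]
ft_force: [-10.9, 0.7, 13.7]
gripper_width: 0.263
```

>>> move_arm(
  increments=[
    [0.003,-0.0003,0.001,0,0,0,0],
    [0.004,-0.0004,0,0,0,0,0],
    [0.004,-0.0004,0,0,0,0,0],
    [0.002,-0.0002,0,0,0,0,0],
  ],
)

```text
t: 4.5
ee_pos: [0.5815, -0.0056, 0.0721]
orientation: [[0.994, -0.111, -0.0], [-0.111, -0.994, 0.0], [-0.0, -0.0, -1.0]]
ft_force: [-1.1, 0.3, -1.8]
gripper_width: 0.266
```

>>> move_arm(
  increments=[
    [0.003,-0.0003,0,0,0,0,0],
    [0.003,-0.0003,0,0,0,0,0],
    [0.003,-0.0004,0,0,0,0,0],
    [0.003,-0.0003,0,0,0,0,0],
  ],
)

```text
t: 4.9
ee_pos: [0.5936, -0.0067, 0.0725]
orientation: [[0.994, -0.111, -0.0], [-0.111, -0.994, 0.0], [-0.0, -0.0, -1.0]]
ft_force: [-1.0, -0.3, -1.8]
gripper_width: 0.264
```

>>> move_arm(
  increments=[
    [0.002,-0.0002,0,0,0,0,0],
    [0.002,-0.0002,0,0,0,0,0],
    [0.002,-0.0003,0,0,0,0,0],
    [0.002,-0.0002,0,0,0,0,0],
  ],
)

```text
t: 5.3
ee_pos: [0.6015, -0.0076, 0.0725]
orientation: [[0.994, -0.111, -0.0], [-0.111, -0.994, 0.0], [-0.0, -0.0, -1.0]]
ft_force: [-1.3, -0.9, -2.6]
gripper_width: 0.266
```

>>> move_arm(
  increments=[
    [0.002,-0.0002,0,0,0,0,0],
    [0.002,-0.0002,0,0,0,0,0],
    [0.002,-0.0003,0,0,0,0,0],
    [0.002,-0.0002,0,0,0,0,0],
  ],
)

```text
t: 5.7
ee_pos: [0.6095, -0.0085, 0.0725]
orientation: [[0.994, -0.111, -0.0], [-0.111, -0.994, 0.0], [-0.0, -0.0, -1.0]]
ft_force: [-1.3, 0.3, -2.6]
gripper_width: 0.263
```

>>> move_arm(
  increments=[
    [0.002,-0.0002,0,0,0,0,0],
    [0.002,-0.0002,0,0,0,0,0],
    [0.002,-0.0003,0,0,0,0,0],
    [0.002,-0.0002,0,0,0,0,0],
  ],
)

```text
t: 6.1
ee_pos: [0.6173, -0.0093, 0.0725]
orientation: [[0.994, -0.111, -0.0], [-0.111, -0.994, 0.0], [-0.0, -0.0, -1.0]]
ft_force: [-1.6, 0.5, -2.2]
gripper_width: 0.266
```

>>> move_arm(
  increments=[
    [0.002,-0.0002,0,0,0,0,0],
    [0.002,-0.0002,0,0,0,0,0],
    [0.002,-0.0003,0,0,0,0,0],
  ],
)

```text
t: 6.4
ee_pos: [0.6234, -0.01, 0.0725]
orientation: [[0.994, -0.111, -0.0], [-0.111, -0.994, 0.0], [-0.0, -0.0, -1.0]]
ft_force: [-2.0, 0.4, -2.1]
gripper_width: 0.266
```

>>> move_arm(
  increments=[
    [0.002,-0.0002,0,0,0,0,0],
    [0.002,-0.0002,0,0,0,0,0],
    [0.002,-0.0003,0,0,0,0,0],
  ],
)

```text
t: 6.7
ee_pos: [0.6295, -0.0107, 0.0725]
orientation: [[0.994, -0.111, -0.0], [-0.111, -0.994, 0.0], [-0.0, -0.0, -1.0]]
ft_force: [-1.6, 0.5, -1.3]
gripper_width: 0.269
```

>>> move_arm(
  increments=[
    [0.002,-0.0002,0,0,0,0,0],
    [0.002,-0.0002,0,0,0,0,0],
    [0.002,-0.0003,0,0,0,0,0],
  ],
)

```text
t: 7.0
ee_pos: [0.6306, -0.0103, 0.0719]
orientation: [[0.994, -0.11, -0.011], [-0.11, -0.994, 0.0], [-0.011, 0.001, -1.0]]
ft_force: [-32.1, 3.2, 19.8]
gripper_width: 0.267
```

>>> move_arm(
  increments=[
    [-0.002,0.0002,0,0,0,0,0],
    [-0.001,0.0001,0,0,0,0,0],
  ],
)

```text
t: 7.2
ee_pos: [0.6302, -0.0101, 0.072]
orientation: [[0.994, -0.11, -0.004], [-0.11, -0.994, 0.001], [-0.005, -0.0, -1.0]]
ft_force: [-8.7, 3.5, -0.0]
gripper_width: 0.273
```

>>> move_arm(
  increments=[
    [0,0,0,0,0,0,0.7],
    [0,0,0,0,0,0,0.7],
    [0,0,0,0,0,0,0.7],
    [0,0,0,0,0,0,0.7],
    [0,0,0,0,0,0,0.7],
    [0,0,0,0,0,0,0.7],
  ],
)

```text
t: 7.8
ee_pos: [0.6325, -0.0113, 0.0726]
orientation: [[0.994, -0.111, 0.0], [-0.111, -0.994, -0.0], [0.0, -0.0, -1.0]]
ft_force: [0.2, 0.1, -0.5]
gripper_width: 0.677
```

>>> move_arm(
  increments=[
    [0,0,0.005,0,0,0,0.7],
    [0,0,0.015,0,0,0,0.7],
    [0,0,0.025,0,0,0,0.7],
    [0,0,0.025,0,0,0,0.7],
    [0,0,0.025,0,0,0,0.7],
    [0,0,0.025,0,0,0,0.7],
    [0,0,0.025,0,0,0,0.7],
    [0,0,0,0,0,0,0.7],
  ],
)

```text
t: 8.6
ee_pos: [0.6343, -0.0107, 0.2231]
orientation: [[0.994, -0.111, 0.007], [-0.111, -0.994, -0.0], [0.007, -0.001, -1.0]]
ft_force: [-0.2, -0.9, 0.7]
gripper_width: 0.7
```

>>> move_arm(
  increments=[
    [-0.02,-0.03,0,0,0,0,0.7],
    [-0.02,-0.03,0,0,0,0,0.7],
    [-0.02,-0.03,0,0,0,0,0.7],
    [-0.02,-0.03,0,0,0,0,0.7],
    [-0.02,-0.03,0,0,0,0,0.7],
    [-0.02,-0.03,0,0,0,0,0.7],
    [-0.02,-0.03,0,0,0,0,0.7],
    [0,0,0,0,0,0,0.7],
  ],
)

```text
t: 9.4
ee_pos: [0.4893, -0.2263, 0.2179]
orientation: [[0.993, -0.118, -0.001], [-0.118, -0.993, -0.002], [-0.001, 0.002, -1.0]]
ft_force: [0.3, -0.3, -0.7]
gripper_width: 0.7
```

Run:
```python
from h import *
t=robot.camera("top");s=robot.camera("side")
im=np.hstack([t["color"][120:340,160:400,::-1],s["color"][160:380,210:450,::-1]])
cv2.imwrite("pics/s2.png",cv2.resize(im,None,fx=1.66,fy=1.66,interpolation=cv2.INTER_CUBIC))
g=cv2.cvtColor(s["color"],cv2.COLOR_RGB2GRAY)
print(robot.get_state()["ee_pos"])
for p in((.6302,-.0105,.088),(.543,.106,.088)):print(proj(t,p),proj(s,p))
```

```text
[ 0.49205029 -0.22166453  0.21800677]
[293.87012306 209.04099848] [306.35442376 233.35860796]
[224.20455323 258.44595283] [352.94608133 298.17155047]
```

View pics/s2.png

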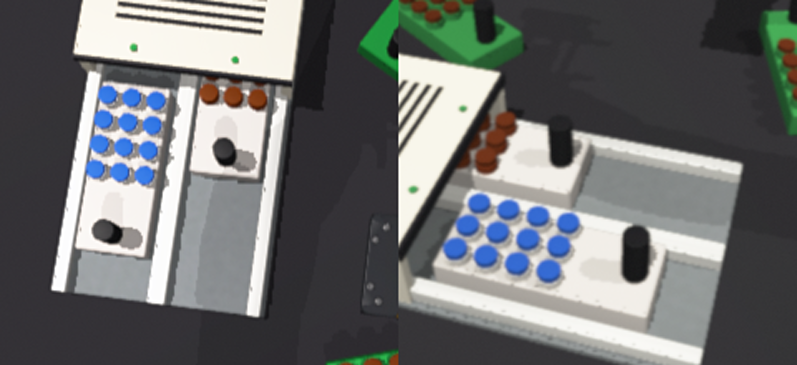

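The amber carrier sits flat with its knob at about (294,210) in the top view, where the stop was felt. The blue knob is still at about (224,259).

```bash
python3 -c "
from bench import robot
print(robot.hand_in())"
```

```text
the job is handed in; nothing more can be done
None
```

The amber carrier is pushed home, released and standing clear of the arm, and I handed the job in at about 9.5 s of the 32 s allowed.

- **Slide:** I gripped its knob and slid it about 107 mm along its lane. Drag was about 1–2 N for most of the way, with one 11 N reading early on while the tool was also pressing down.
- **Stop:** The along-lane force then rose steeply to 32 N, with the knob at about bay x = -0.034 m. That is more than the 20 N you called plenty, but well under the 110 N limit.
- **Release:** I eased the push to about 9 N, opened the gripper, lifted straight up and backed away.
- **Last checks:** The final pictures show the amber carrier flat in its lane, with its knob within about 1–2 pixels (2–3 mm) of where it hit the stop. The blue knob is within about a pixel of where it started.
- **Not confirmed:** I couldn't read the hidden sensing bar. That it is pushed home rests on the force rise and the knob's position. No check failed.

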